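Set out the primed drums for painting

ROBOT

A 7-joint arm with a two-finger parallel gripper is mounted at the origin on the work surface. World frame = base frame: x ahead of the robot, y to its left, z up, the work surface at z = 0. Lengths are in m, angles in rad, forces in N, time in s.
With the tool pointing down it reaches from about 0.4 to 0.85 m from the base axis. Payload 4.5 kg.
Tool frame: the origin (TCP) lies on the centre line of the jaws, within the pads' length; the fingertips stand 11 mm ahead of it and the grasp point (between the pads) lies 8 mm behind it; z points along the fingers, x is the direction in which the jaws open and shut, and the axes are right-handed (so a half turn about z gives the same grasp; the last joint's range is limited). The gripper opens to 88 mm and grips with 3 to 60 N. Pads are 18 mm wide; open, the fingers measure 123 mm over their backs; the gripper's body (75 mm by 187 mm) begins 45 mm behind the grasp point.
Start: joints at [-1.207, 0.689, -0.195, 1.565, 0.157, 0.902, -0.215], TCP at [0.202, 0.591, 0.22] pointing down, gripper open.
Joint ranges: [-3.01, 3.01], [-0.46, 2.08], [-1.47, 1.51], [0.13, 2.56], [-1, 4.14], [0.04, 2.09], [-2.66, 2.66]. Speed limits (rad/s): [2.57, 2.57, 3.14, 3.14, 3.14, 3.14, 3.14].

INTERFACE

Orientations are given as a unit quaternion [x, y, z, w].
In Python, from plant import r, vision, order, nets gives the robot as it stands.
- The arm moves only by the tool send_rows, never from a script. Its argument "series" is a list of rows, each an object with "delta_pos": the shift along the tool's x, y, z in cm, a list of three; "turn": the turn about the tool's z in degrees; "jaw": the closure, from 0 (fully open) to 1 (shut). In form: [{"delta_pos": [x, y, z], "turn": turn, "jaw": jaw}, ...]. A call has 1 to 8 rows; each row is the pose to reach, as a shift and turn from the pose commanded when the call began, along the tool's axes at that moment; what a row does not reach only later rows make up. A row lasts 1/12 s, in which the tool goes at most 41.7 mm and 7.16 degrees, less where a joint would pass 70% of its speed; a pose out of reach is approached as far as the arm can. A call with a gripper value outside its range is refused whole. The fingers move at their own pace and stop on an object; "force" is the grip in N (left out, the last holds). Time passes only in rows, so rows that repeat a pose let the fingers close. It gives the time, the measured TCP pose, the force and the opening at its end, in the units of the state.
- r.get_state(): the state, without advancing time (a new reading comes with each control period).
- vision.snapshot(name): name is "scene" or "top"; returns the picture (420x560x3 uint8, blue, green, red); there is no depth.
- vision.camera_params(name): a dict with "intrinsics" (3x3 intrinsics, pixels), "extrinsics" (4x4, takes a point from world to camera coordinates). Camera axes: x right, y down, z forward; pixel columns grow to the right and rows downward; lengths in m; the calibration is good to about 2 mm. A picture is of the moment at which its call begins. camera_params takes no time and is no camera call.
- order.finish_job(): hands the job in, once; it reports no verdict.
Trained networks look in the newest picture that a camera, given by its name, has taken for a name from the list of things; names that differ only in an ending like _2 or _b are one class to them, and where a whole thing is asked for, a point or a joint stands for the part that bears it (a point fixed in the world has none). Each returns a list of dicts, best first, with "score" (0 to 1); they miss things now and then, are a little off and sometimes report something else, mostly with a low value. They report only what shows in the picture. A call takes as long as a camera call. They do not tell look-alikes from the thing itself.
- nets.boxes_of(camera, label): "location" ([row, column] as shares, 0 to 1, of the picture: columns of its width, rows of its height, amid what is visible of it).
- nets.trace(camera, label): "region" (420x560 bool, what is visible of it) and "location" ([row, column] as shares, 0 to 1, of the picture: columns of its width, rows of its height, amid what is visible of it).
The state is a dict: "clock": time; "q": joint angles; "qd": joint speeds; "joint_torque": joint torques, N m; "tool_pos": TCP position; "eef_rot": TCP orientation; "contact_force": force on the tool from outside, world axes, zero at the start; "moment": the same for the moment, N m; "opening": opening from 0.0 (shut) to 1.0 (fully open).
Only numpy, scipy, OpenCV 4.12 (cv2) and the standard library are available. Lean on these libraries where they do the work, as an engineer would, in place of code of your own. Each camera call takes 0.05 s, during which the arm holds its last target.

TASK

Pick the three drum-shaped primed parts off the drying board and stand each one upright in its own turned-up tub lid, ready for painting: the widest drum in the middle of the largest lid, the middle drum in the middle of the middle-sized lid, the narrowest drum in the middle of the smallest lid. Leave the dome and the vented box where they stand on the board, and keep the lids flat on the bench.

Things in the scene. Friction and masses are not known exactly. Their poses are not given: they have to be found in the camera images.
- drum_wide: the widest of the three drum-shaped model parts, grey-primed: an upright plain cylinder 54 mm in diameter and 60 mm tall, with a smaller round neck 8 mm tall and 30 mm in diameter on its flat top (68 mm overall); loose, under 0.15 kg, hard; starts standing on the drying board. Origin: centre of its underside, z up its axis
- drum_middle: the middle-sized of the three drum-shaped model parts, grey-primed: an upright plain cylinder 40 mm in diameter and 52 mm tall, with a smaller round neck 8 mm tall and 22 mm in diameter on its flat top (60 mm overall); loose, under 0.15 kg, hard; starts standing on the drying board. Origin: centre of its underside, z up its axis
- drum_narrow: the narrowest of the three drum-shaped model parts, grey-primed: an upright plain cylinder 28 mm in diameter and 44 mm tall, with a smaller round neck 8 mm tall and 15 mm in diameter on its flat top (52 mm overall); loose, under 0.15 kg, hard; starts standing on the drying board. Origin: centre of its underside, z up its axis
- lid_large: largest of three round blue plastic tub lids lying turned up on the bench like shallow trays: 140 mm in outer diameter, flat floor 3 mm thick, rim 3 mm thick whose top is 8 mm above the bench; loose and light, so a knock shifts it. Origin: centre of its underside, on the bench; z up
- lid_medium: middle-sized of three round blue plastic tub lids lying turned up on the bench like shallow trays: 110 mm in outer diameter, flat floor 3 mm thick, rim 3 mm thick whose top is 8 mm above the bench; loose and light, so a knock shifts it. Origin: centre of its underside, on the bench; z up
- lid_small: smallest of three round blue plastic tub lids lying turned up on the bench like shallow trays: 80 mm in outer diameter, flat floor 3 mm thick, rim 3 mm thick whose top is 8 mm above the bench; loose and light, so a knock shifts it. Origin: centre of its underside, on the bench; z up
- drying_board: fixed drying board of corrugated cardboard with two blue edges, 230 mm (its x) by 300 mm (its y), flat top 30 mm above the bench; carries the five primed parts, which stand in two rows about 110 mm apart (along its x), at about 100 mm from one another in a row (along its y). Origin: centre of its underside, on the bench; z up
- dome: round-topped grey-primed dome part, 60 mm in diameter and 28 mm tall, no neck; loose on the drying board, to be left alone. Origin: centre of its underside
- hatch_box: rectangular grey-primed vented box part, 36 mm (x) by 52 mm (y) by 24 mm tall; loose on the drying board, to be left alone. Origin: centre of its underside
Not all that is in view belongs to the job. What is shaped like the drum_narrow but pink is not meant. What is shaped like the lid_medium but orange is not meant.

How it is judged:
By the outcome, as a careful person would: the job done as asked, in the order asked, and still so for the second after the job is handed in, with the robot touching nothing.
It also fails if it takes over 96 s, if anything falls off the work surface, if the arm or the gripper's body presses on something with over 40 N, if the wrist force passes 120 N, or if a joint passes its speed limit or range.

## Working session

There is one attempt and no reset: what is moved stays moved. The work goes in short steps, Python scripts to look and compute and a tool call to move; the robot and the scene stay as the last step left them, time stands still between calls to the robot, and variables do not carry over. Pictures are saved under pics/ and viewed, and the job is handed in when it is done.

Besides the shell and the picture viewer there is one more tool, called after "Request:" as name([rows], argument=value, ...), one row to a line, values as JSON. send_rows: Moves the arm, as the interface text tells. Its arguments: {"type":"object","properties":{"series":{"type":"array"},"force":{"type":"number"}},"required":["series"]}

```bash
ls; mkdir -p pics
python3 - <<'E'
from plant import r, vision, order, nets
import cv2
print(r.get_state())
for n in("scene","top"):
    cv2.imwrite(f"pics/{n}0.png",vision.snapshot(n)); p=vision.camera_params(n); print(n,p)
E
```

```text
pics
{'clock': 0.0, 'q': array([-1.20722378,  0.68995688, -0.19453147,  1.56632256,  0.15731716,
        0.90250347, -0.21513289]), 'qd': array([-2.48951102e-04,  2.13960391e-04,  8.77950630e-05, -1.38437687e-03,
        1.07659074e-03, -7.00219690e-04, -9.24670796e-04]), 'joint_torque': array([-2.80389204e-04, -5.27548063e+01, -1.26687393e+00, -1.53428900e+01,
       -5.26972453e-02,  6.62979161e-03,  1.59103256e-04]), 'tool_pos': array([0.20222511, 0.59068886, 0.21963315]), 'eef_rot': array([ 8.13559368e-01,  5.81481167e-01, -6.89012212e-04,  5.75671969e-04]), 'contact_force': array([-0.74770108,  0.24333262,  0.99943681]), 'moment': array([-0.00512343, -0.06280992,  0.0276301 ]), 'opening': 1.0001786356232596}
scene {'intrinsics': array([[519.66177251,   0.        , 281.12948253],
       [  0.        , 519.66177251, 198.77072773],
       [  0.        ,   0.        ,   1.        ]]), 'extrinsics': array([[ 0.35090237,  0.9364106 , -0.00165004, -0.23059101],
       [ 0.70912733, -0.26688219, -0.65261959, -0.26029534],
       [-0.61156026,  0.22783567, -0.75768394,  1.43573775],
       [ 0.        ,  0.        ,  0.        ,  1.        ]])}
top {'intrinsics': array([[508.6147769 ,   0.        , 276.84474408],
       [  0.        , 508.6147769 , 205.52363106],
       [  0.        ,   0.        ,   1.        ]]), 'extrinsics': array([[ 0.015438  , -0.99987297, -0.00396309,  0.05090992],
       [-0.99384701, -0.01490994, -0.10975338,  0.43738648],
       [ 0.10968035,  0.00563308, -0.99395095,  1.26399495],
       [ 0.        ,  0.        ,  0.        ,  1.        ]])}
```

View pics/scene0.png

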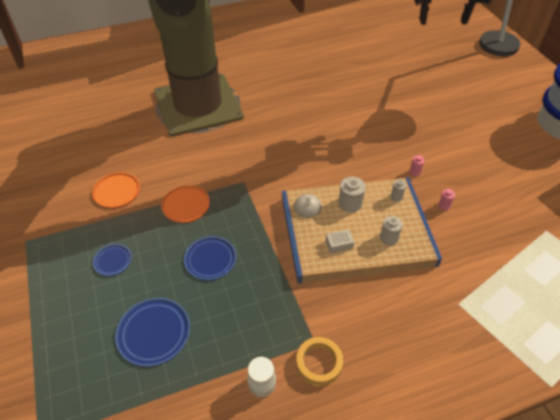

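View pics/top0.png

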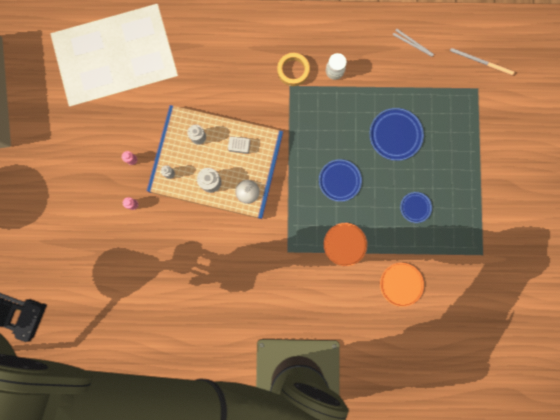

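```bash
cat > h.py <<'E'
from plant import r, vision, order, nets
import cv2, numpy as np
from scipy.optimize import minimize
def proj(c,P):
    p=vision.camera_params(c); E=p["extrinsics"]; X=(E[:3,:3]@np.asarray(P).T).T+E[:3,3]; u=(p["intrinsics"]@X.T).T
    return u[:,:2]/u[:,2:]
def ray(c,u,v,z):
    p=vision.camera_params(c); E=p["extrinsics"]; d=E[:3,:3].T@np.linalg.inv(p["intrinsics"])@[u,v,1]; o=-E[:3,:3].T@E[:3,3]
    return o+d*(z-o[2])/d[2]
a=np.linspace(0,2*np.pi,48,endpoint=False)
def circ(x,y,z,rad): return np.c_[x+rad*np.cos(a),y+rad*np.sin(a),a*0+z]
def sil(c,circs):
    S=4; m=np.zeros((420*S//2*2//S*1*2,1120),np.uint8)[:840]
    for pair in circs:
        h=cv2.convexHull((proj(c,np.vstack(pair))*2+.5).astype(np.float32)); cv2.fillPoly(m,[np.round(h*16).astype(np.int32)],1,shift=4)
    return m.astype(bool)
D={"drum_wide":(.027,.06,.015),"drum_middle":(.02,.052,.011),"drum_narrow":(.014,.044,.0075)}
L={"lid_large":.07,"lid_medium":.055,"lid_small":.04}
def model(n,x,y,zb):
    if n in D:
        R,h,q=D[n]; return [(circ(x,y,zb,R),circ(x,y,zb+h,R)),(circ(x,y,zb+h,q),circ(x,y,zb+h+.008,q))]
    return [(circ(x,y,zb,L[n]),circ(x,y,zb+.008,L[n]))]
def fit(c,n,mask,zb):
    v,u=np.nonzero(mask); x0=ray(c,u.mean(),v.mean(),zb+(.03 if n in D else .005))[:2]
    M=cv2.resize(mask.astype(np.uint8),(1120,840),interpolation=0).astype(bool)
    f=lambda p:1-(lambda s:(s&M).sum()/max(1,(s|M).sum()))(sil(c,model(n,p[0],p[1],zb)))
    o=minimize(f,x0,method="Nelder-Mead",options=dict(initial_simplex=[x0,x0+[.006,0],x0+[0,.006]],xatol=2e-4,fatol=1e-4))
    return o.x,1-o.fun
E
python3 - <<'E'
from h import *
from h import _ if False else np if False else np
E
python3 - <<'E'
from h import *
for c in("top","scene"):
    im=vision.snapshot(c)
    for n in list(D)+list(L):
        zb=.03 if n in D else 0
        for t in nets.trace(c,n)[:5]:
            m=t["region"]; l=t["location"]; 
            if m.sum()<20: continue
            x,q=fit(c,n,m,zb); print(c,n,round(t["score"],2),"px",np.round([l[1]*560,l[0]*420]),m.sum(),np.round(x,4),round(q,2),im[m].mean(0).round())
for n in("drying_board","dome","hatch_box"):
    for t in nets.trace("top",n)[:1]: print(n,t["score"],[t["location"][1]*560,t["location"][0]*420])
im=cv2.imread("pics/top0.png"); cv2.imwrite("pics/crop.png",cv2.resize(im[90:225,110:440],None,fx=2.4,fy=2.4,interpolation=2))
E
```

```text
top drum_wide 0.78 px [206. 179.] 485 [0.4933 0.2267] 0.95 [170. 189. 200.]
top drum_middle 0.55 px [198. 135.] 301 [0.6092 0.2628] 0.93 [156. 176. 188.]
top drum_narrow 0.71 px [167. 172.] 172 [0.5143 0.331 ] 0.91 [143. 165. 179.]
top drum_narrow 0.6 px [126. 155.] 136 [0.5481 0.4313] 0.78 [139. 127. 207.]
top drum_narrow 0.48 px [415. 207.] 757 [ 0.4433 -0.2975] 0.23 [149.  85.  66.]
top lid_large 0.68 px [397. 134.] 2188 [ 0.6319 -0.2497] 0.95 [148.  81.  63.]
top lid_large 0.22 px [207. 180.] 489 [0.5204 0.2402] 0.21 [171. 190. 201.]
top lid_medium 0.9 px [344. 242.] 1356 [ 0.3443 -0.1165] 0.9 [ 58. 110. 211.]
top lid_medium 0.82 px [401. 286.] 1432 [ 0.2433 -0.2584] 0.92 [ 75. 150. 246.]
top lid_medium 0.72 px [340. 180.] 1352 [ 0.5082 -0.1028] 0.93 [151.  84.  65.]
top lid_medium 0.49 px [414. 206.] 767 [ 0.4469 -0.2963] 0.51 [149.  85.  66.]
top lid_small 0.61 px [415. 204.] 726 [ 0.4416 -0.2982] 0.9 [149.  84.  65.]
scene drum_wide 0.68 px [351. 196.] 760 [0.4931 0.2263] 0.92 [106. 127. 143.]
scene drum_wide 0.34 px [113. 258.] 951 [ 0.4864 -0.2909] 0.68 [119.  77.  66.]
scen
[... 243 characters left out ...]
rum_narrow 0.61 px [417. 165.] 222 [0.4589 0.4106] 0.83 [ 88.  89. 161.]
scene drum_narrow 0.53 px [448. 197.] 240 [0.5764 0.4175] 0.81 [ 90.  90. 162.]
scene lid_large 0.16 px [388. 228.] 514 [0.5432 0.2955] 0.2 [104. 126. 141.]
scene lid_medium 0.95 px [114. 191.] 1260 [ 0.2411 -0.2583] 0.89 [ 55. 122. 227.]
scene lid_medium 0.69 px [208. 258.] 1807 [ 0.5054 -0.1045] 0.95 [114.  70.  57.]
scene lid_small 0.59 px [112. 259.] 956 [ 0.4362 -0.2988] 0.91 [119.  77.  66.]
drying_board 0.81 [215.376, 159.81]
dome 0.92 [245.896, 191.814]
hatch_box 0.6 [239.624, 147.294]  File "<stdin>", line 2
    from h import _ if False else np if False else np
                    ^^
SyntaxError: invalid syntax
```

View pics/crop.png

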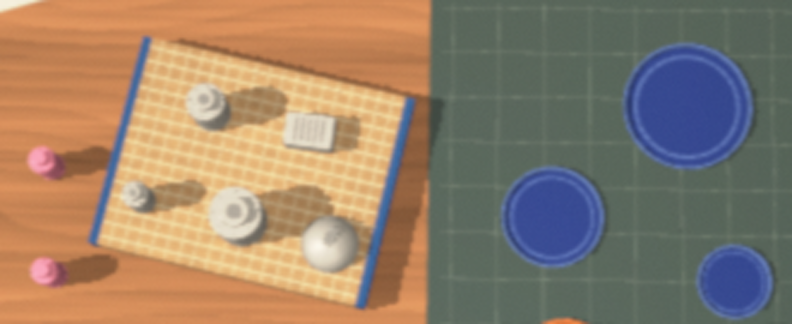

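```bash
cat >> h.py <<'E'
def lids():
    for c in("top","scene"):
        im=vision.snapshot(c); hsv=cv2.cvtColor(im,cv2.COLOR_BGR2HSV)
        b=cv2.inRange(hsv,(100,110,30),(130,255,255)); 
        for n,g in (("lid_large",(.632,-.25)),("lid_medium",(.508,-.103)),("lid_small",(.442,-.298))):
            w=np.zeros_like(b); cv2.circle(w,tuple(int(k) for k in proj(c,[[*g,.004]])[0]),52,255,-1)
            k,lab,st,ce=cv2.connectedComponentsWithStats(b&w); i=1+np.argmax(st[1:,4])
            m=lab==i; cs,_=cv2.findContours(m.astype(np.uint8),0,2); hm=np.zeros_like(b); cv2.fillPoly(hm,[cv2.convexHull(np.vstack(cs))],1)
            x,q=fit(c,n,hm>0,0); print(c,n,hm.sum(),x.round(4),round(q,3))
E
python3 -c "
from h import *
lids()"
```

```text
top lid_large 2107 [ 0.6314 -0.2488] 0.918
top lid_medium 1323 [ 0.506  -0.1031] 0.91
top lid_small 694 [ 0.4404 -0.298 ] 0.865
scene lid_large 3600 [ 0.6252 -0.2508] 0.881
scene lid_medium 1539 [ 0.5026 -0.1058] 0.811
scene lid_small 667 [ 0.4336 -0.2965] 0.64
```

Request:
send_rows([
  {"delta_pos": [-25.0,39.3,0],"turn": 71.1,"jaw": 0},
  {"delta_pos": [-25.0,39.3,0],"turn": 71.1,"jaw": 0},
  {"delta_pos": [-25.0,39.3,0],"turn": 71.1,"jaw": 0},
  {"delta_pos": [-25.0,39.3,0],"turn": 71.1,"jaw": 0},
  {"delta_pos": [-25.0,39.3,0],"turn": 71.1,"jaw": 0},
  {"delta_pos": [-25.0,39.3,0],"turn": 71.1,"jaw": 0},
  {"delta_pos": [-25.0,39.3,0],"turn": 71.1,"jaw": 0},
  {"delta_pos": [-25.0,39.3,0],"turn": 71.1,"jaw": 0},
])

```text
clock: 1.72
tool_pos: [0.4115, 0.3295, 0.2208]
eef_rot: [0.993, 0.117, 0.0, -0.0]
contact_force: [-0.2, 0.8, -0.2]
opening: 1.001
```

Request:
send_rows([
  {"delta_pos": [5.55,11.94,0],"turn": 13.7,"jaw": 0},
  {"delta_pos": [5.55,11.94,0],"turn": 13.7,"jaw": 0},
  {"delta_pos": [5.55,11.94,0],"turn": 13.7,"jaw": 0},
  {"delta_pos": [5.55,11.94,0],"turn": 13.7,"jaw": 0},
  {"delta_pos": [5.55,11.94,0],"turn": 13.7,"jaw": 0},
  {"delta_pos": [5.55,11.94,0],"turn": 13.7,"jaw": 0},
])

```text
clock: 2.22
tool_pos: [0.4926, 0.2289, 0.2203]
eef_rot: [1.0, 0.001, -0.0, -0.0]
contact_force: [0.4, 1.1, 0.2]
opening: 1.001
```

Run:
```python
from h import *
s=r.get_state(); print(s["tool_pos"],s["eef_rot"],s["q"],s["opening"])
```

```text
[0.49255466 0.22890006 0.22033402] [ 9.99999425e-01  8.88109392e-04 -3.42898561e-04 -4.94600364e-04] [-0.58581768  0.58189135  0.10840383  1.82375081 -0.08999889  0.74080446
 -0.42686878] 1.0013029141409644
```

Request:
send_rows([
  {"delta_pos": [0.05,0.24,4.0],"turn": 0,"jaw": 0},
  {"delta_pos": [0.05,0.24,8.0],"turn": 0,"jaw": 0},
  {"delta_pos": [0.05,0.24,11.0],"turn": 0,"jaw": 0},
  {"delta_pos": [0.05,0.24,13.5],"turn": 0,"jaw": 0},
  {"delta_pos": [0.05,0.24,15.0],"turn": 0,"jaw": 0},
  {"delta_pos": [0.05,0.24,16.0],"turn": 0,"jaw": 0},
  {"delta_pos": [0.05,0.24,16.3],"turn": 0,"jaw": 0},
  {"delta_pos": [0.05,0.24,16.3],"turn": 0,"jaw": 0},
], force=15)

```text
clock: 2.88
tool_pos: [0.4926, 0.2273, 0.0572]
eef_rot: [1.0, 0.002, -0.001, -0.0]
contact_force: [-0.1, 0.4, 0.0]
opening: 1.002
```

Request:
send_rows([
  {"delta_pos": [0,0,0],"turn": 0,"jaw": 0.3},
  {"delta_pos": [0,0,0],"turn": 0,"jaw": 0.45},
  {"delta_pos": [0,0,0],"turn": 0,"jaw": 0.6},
  {"delta_pos": [0,0,0],"turn": 0,"jaw": 1},
  {"delta_pos": [0,0,0],"turn": 0,"jaw": 1},
  {"delta_pos": [0,0,0],"turn": 0,"jaw": 1},
  {"delta_pos": [0,0,0],"turn": 0,"jaw": 1},
  {"delta_pos": [0,0,0],"turn": 0,"jaw": 1},
], force=15)

```text
clock: 3.55
tool_pos: [0.4937, 0.226, 0.0578]
eef_rot: [1.0, 0.001, 0.0, -0.0]
contact_force: [-0.9, -0.5, 5.1]
opening: 0.608
```

Run:
```python
from h import *
s=r.get_state(); print(s["tool_pos"],s["contact_force"],s["opening"]*88)
a=vision.snapshot("scene")[130:300,230:480];b=vision.snapshot("top")[80:230,100:300]
cv2.imwrite("pics/g1.png",np.hstack([cv2.resize(a,(400,272)),cv2.resize(b,(363,272))]))
```

```text
[0.49370331 0.22600217 0.0578434 ] [-0.89955754 -0.48285748  5.09787229] 53.48899728503308
```

View pics/g1.png

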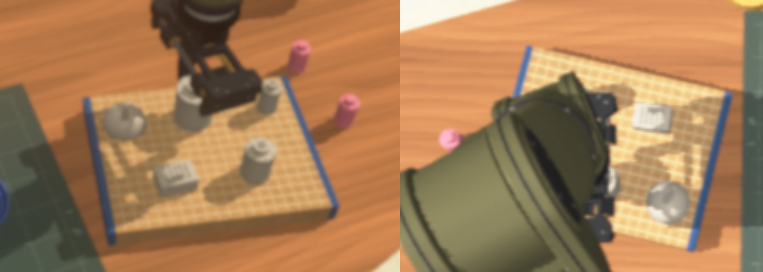

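Request:
send_rows([
  {"delta_pos": [0,0,-1],"turn": 0,"jaw": 1},
  {"delta_pos": [0,0,-3],"turn": 0,"jaw": 1},
  {"delta_pos": [0,0,-6],"turn": 0,"jaw": 1},
  {"delta_pos": [0,0,-9],"turn": 0,"jaw": 1},
  {"delta_pos": [0,0,-11],"turn": 0,"jaw": 1},
  {"delta_pos": [0,0,-12],"turn": 0,"jaw": 1},
  {"delta_pos": [0,0,-12],"turn": 0,"jaw": 1},
], force=20)

```text
clock: 4.23
tool_pos: [0.4946, 0.2264, 0.1796]
eef_rot: [1.0, 0.001, 0.002, -0.001]
contact_force: [-0.4, 0.2, -0.5]
opening: 0.607
```

Request:
send_rows([
  {"delta_pos": [0.5,2,0],"turn": 0,"jaw": 1},
  {"delta_pos": [1.5,5,0],"turn": 0,"jaw": 1},
  {"delta_pos": [2.5,8.5,0],"turn": 0,"jaw": 1},
  {"delta_pos": [3.6,12,0],"turn": 0,"jaw": 1},
  {"delta_pos": [4.6,15.5,0],"turn": 0,"jaw": 1},
  {"delta_pos": [5.6,19,0],"turn": 0,"jaw": 1},
  {"delta_pos": [6.5,22,0],"turn": 0,"jaw": 1},
  {"delta_pos": [7.1,24,0],"turn": 0,"jaw": 1},
])

```text
clock: 4.9
tool_pos: [0.5643, -0.0185, 0.1757]
eef_rot: [1.0, -0.001, -0.001, 0.001]
contact_force: [0.6, -0.9, -1.0]
opening: 0.608
```

Request:
send_rows([
  {"delta_pos": [0.6,2,0],"turn": 0,"jaw": 1},
  {"delta_pos": [1.5,5,0],"turn": 0,"jaw": 1},
  {"delta_pos": [2.5,8.5,0],"turn": 0,"jaw": 1},
  {"delta_pos": [3.6,12,0],"turn": 0,"jaw": 1},
  {"delta_pos": [4.6,15.5,0],"turn": 0,"jaw": 1},
  {"delta_pos": [5.6,19,0],"turn": 0,"jaw": 1},
  {"delta_pos": [6.4,22,0],"turn": 0,"jaw": 1},
  {"delta_pos": [6.6,23.5,0],"turn": 0,"jaw": 1},
])

```text
clock: 5.57
tool_pos: [0.6303, -0.2545, 0.175]
eef_rot: [1.0, -0.002, -0.001, 0.001]
contact_force: [0.0, -0.9, 0.4]
opening: 0.609
```

Run:
```python
from h import *
s=r.get_state(); print(s["tool_pos"],s["eef_rot"],s["contact_force"],s["opening"]*88)
a=vision.snapshot("scene");b=vision.snapshot("top")
cv2.imwrite("pics/g2.png",np.hstack([cv2.resize(a,(400,300)),cv2.resize(b,(400,300))]))
```

```text
[ 0.63031503 -0.25454438  0.17501313] [ 0.99999737 -0.00152552 -0.00119327  0.00122658] [ 0.01105986 -0.87778707  0.38843007] 53.59477542672706
```

View pics/g2.png

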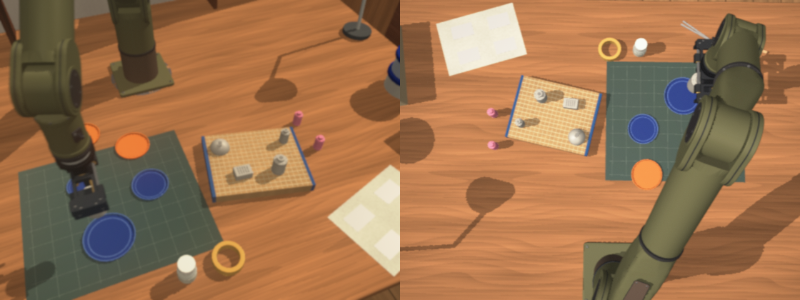

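Request:
send_rows([
  {"delta_pos": [0,0,2],"turn": 0,"jaw": 1},
  {"delta_pos": [0,0,5],"turn": 0,"jaw": 1},
  {"delta_pos": [0,0,8],"turn": 0,"jaw": 1},
  {"delta_pos": [0,0,10],"turn": 0,"jaw": 1},
  {"delta_pos": [0,0,11],"turn": 0,"jaw": 1},
  {"delta_pos": [0,0,11],"turn": 0,"jaw": 1},
  {"delta_pos": [0,0,11],"turn": 0,"jaw": 1},
  {"delta_pos": [0,0,11],"turn": 0,"jaw": 1},
])

```text
clock: 6.33
tool_pos: [0.6325, -0.2485, 0.0687]
eef_rot: [1.0, 0.001, 0.001, 0.0]
contact_force: [0.5, -0.4, 1.0]
opening: 0.61
```

Run:
```python
from h import *
s=r.get_state(); print(s["tool_pos"],s["eef_rot"],s["contact_force"],s["opening"]*88)
a=vision.snapshot("scene")[200:400,60:300];b=vision.snapshot("top")[70:220,300:500]
cv2.imwrite("pics/g3.png",np.hstack([cv2.resize(a,(400,333)),cv2.resize(b,(400,333))]))
```

```text
[ 0.63245595 -0.24853041  0.06871327] [9.99998625e-01 1.21393464e-03 1.11654278e-03 1.73094843e-04] [ 0.47897201 -0.38440897  0.9813977 ] 53.72115162471251
```

View pics/g3.png

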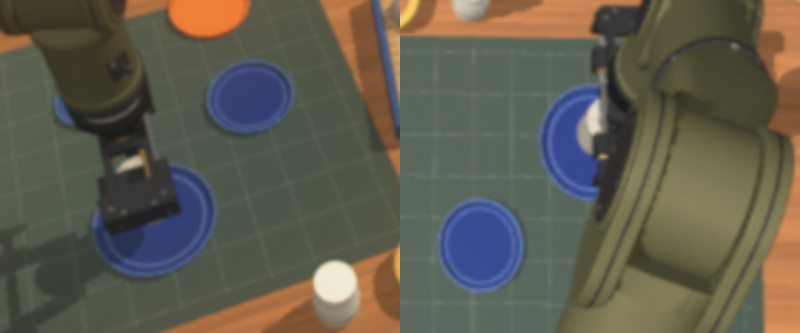

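Request:
send_rows([
  {"delta_pos": [-0.1,0,1.5],"turn": 0,"jaw": 1},
  {"delta_pos": [-0.1,0,2.6],"turn": 0,"jaw": 1},
  {"delta_pos": [-0.1,0,3.2],"turn": 0,"jaw": 1},
  {"delta_pos": [-0.1,0,3.5],"turn": 0,"jaw": 1},
  {"delta_pos": [-0.1,0,3.6],"turn": 0,"jaw": 1},
  {"delta_pos": [-0.1,0,3.7],"turn": 0,"jaw": 1},
  {"delta_pos": [-0.1,0,3.7],"turn": 0,"jaw": 1},
  {"delta_pos": [-0.1,0,3.7],"turn": 0,"jaw": 1},
])

```text
clock: 7.1
tool_pos: [0.631, -0.2491, 0.031]
eef_rot: [1.0, 0.001, 0.001, 0.0]
contact_force: [0.6, 0.4, 0.0]
opening: 0.607
```

Request:
send_rows([
  {"delta_pos": [0,0,0.05],"turn": 0,"jaw": 1},
  {"delta_pos": [0,0,0.05],"turn": 0,"jaw": 1},
  {"delta_pos": [0,0,0.05],"turn": 0,"jaw": 0.35},
  {"delta_pos": [0,0,0.05],"turn": 0,"jaw": 0.3},
  {"delta_pos": [0,0,0.05],"turn": 0,"jaw": 0.15},
  {"delta_pos": [0,0,0.05],"turn": 0,"jaw": 0},
  {"delta_pos": [0,0,0.05],"turn": 0,"jaw": 0},
])

```text
clock: 7.68
tool_pos: [0.6304, -0.2488, 0.0297]
eef_rot: [1.0, 0.001, -0.0, -0.0]
contact_force: [0.3, 0.4, 0.5]
opening: 0.901
```

Request:
send_rows([
  {"delta_pos": [0,0,-2],"turn": 0,"jaw": 0},
  {"delta_pos": [0,0,-5],"turn": 0,"jaw": 0},
  {"delta_pos": [0,0,-9],"turn": 0,"jaw": 0},
  {"delta_pos": [0,0,-13],"turn": 0,"jaw": 0},
  {"delta_pos": [0,0,-15],"turn": 0,"jaw": 0},
  {"delta_pos": [0,0,-15],"turn": 0,"jaw": 0},
])

```text
clock: 8.18
tool_pos: [0.6339, -0.2503, 0.186]
eef_rot: [1.0, 0.001, 0.005, 0.002]
contact_force: [0.5, 0.3, -0.6]
opening: 0.999
```

Run:
```python
from h import *
s=r.get_state(); print(s["tool_pos"],s["eef_rot"],s["contact_force"],s["opening"]*88)
a=vision.snapshot("scene")[200:400,60:300];b=vision.snapshot("top")[70:220,300:500]
cv2.imwrite("pics/g4.png",np.hstack([cv2.resize(a,(400,333)),cv2.resize(b,(400,333))]))
```

```text
[ 0.6338806 -0.2503208  0.1860095] [9.99984395e-01 7.43103293e-04 5.22111313e-03 1.84312854e-03] [ 0.5234334   0.30366882 -0.58106754] 87.91370945083725
```

View pics/g4.png

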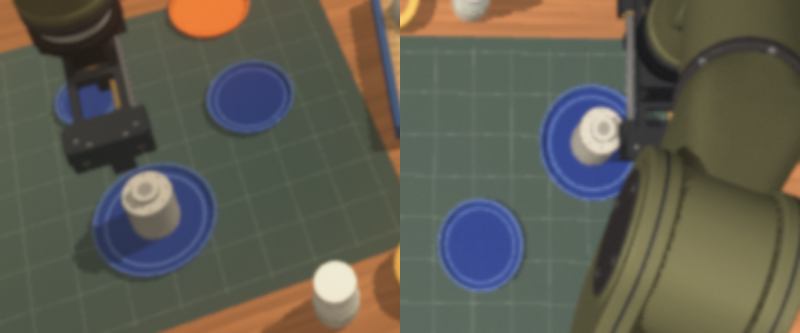

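Request:
send_rows([
  {"delta_pos": [0,-3,0],"turn": 0,"jaw": 0},
  {"delta_pos": [0,-7,0],"turn": 0,"jaw": 0},
  {"delta_pos": [-0.5,-11,0],"turn": 0,"jaw": 0},
  {"delta_pos": [-0.7,-15,0],"turn": 0,"jaw": 0},
  {"delta_pos": [-0.9,-19,0],"turn": 0,"jaw": 0},
  {"delta_pos": [-1.1,-23,0],"turn": 0,"jaw": 0},
  {"delta_pos": [-1.3,-27,0],"turn": 0,"jaw": 0},
  {"delta_pos": [-1.5,-31,0],"turn": 0,"jaw": 0},
])

```text
clock: 8.95
tool_pos: [0.6129, 0.0628, 0.1777]
eef_rot: [1.0, 0.001, -0.002, 0.0]
contact_force: [-0.2, 0.3, 1.1]
opening: 1.002
```

Request:
send_rows([
  {"delta_pos": [-0.2,-4,0],"turn": 0,"jaw": 0},
  {"delta_pos": [-0.4,-8,0],"turn": 0,"jaw": 0},
  {"delta_pos": [-0.5,-12,0],"turn": 0,"jaw": 0},
  {"delta_pos": [-0.6,-16,0],"turn": 0,"jaw": 0},
  {"delta_pos": [-0.7,-19,0],"turn": 0,"jaw": 0},
  {"delta_pos": [-0.7,-20.1,0],"turn": 0,"jaw": 0},
  {"delta_pos": [-0.7,-20.1,0],"turn": 0,"jaw": 0},
  {"delta_pos": [-0.7,-20.1,0],"turn": 0,"jaw": 0},
])

```text
clock: 9.62
tool_pos: [0.6068, 0.2603, 0.1784]
eef_rot: [1.0, 0.001, -0.001, 0.001]
contact_force: [0.0, 0.0, 0.2]
opening: 1.003
```

Run:
```python
from h import *
s=r.get_state(); print(s["tool_pos"],s["eef_rot"])
im=vision.snapshot("top")
for n in["drum_wide","lid_large","drum_middle","drum_narrow"]:
    for t in nets.trace("top",n)[:1]:
        zb=.003 if n=="drum_wide" else 0 if n in L else .03
        print(n,t["score"],fit("top",n,t["region"],zb),t["location"])
```

```text
[0.60677597 0.2603315  0.17838303] [ 9.99998004e-01  8.42375483e-04 -1.08711573e-03  1.44937108e-03]
drum_wide 0.65 (array([ 0.63076234, -0.24776059]), np.float64(0.8946378174976481)) [0.3088, 0.7091]
lid_large 0.65 (array([ 0.63281198, -0.25011443]), np.float64(0.7367675887606187)) [0.3393, 0.7005]
drum_middle 0.56 (array([0.60753746, 0.25440105]), np.float64(0.29348722176422093)) [0.3164, 0.3566]
```

Request:
send_rows([
  {"delta_pos": [0.1,-0.1,3],"turn": 0,"jaw": 0},
  {"delta_pos": [0.1,-0.1,6],"turn": 0,"jaw": 0},
  {"delta_pos": [0.1,-0.1,9],"turn": 0,"jaw": 0},
  {"delta_pos": [0.1,-0.1,11],"turn": 0,"jaw": 0},
  {"delta_pos": [0.1,-0.1,12],"turn": 0,"jaw": 0},
  {"delta_pos": [0.1,-0.1,12.4],"turn": 0,"jaw": 0},
  {"delta_pos": [0.1,-0.1,12.4],"turn": 0,"jaw": 0},
  {"delta_pos": [0.1,-0.1,12.4],"turn": 0,"jaw": 0},
])

```text
clock: 10.53
tool_pos: [0.6095, 0.2631, 0.0572]
eef_rot: [1.0, 0.001, 0.001, -0.0]
contact_force: [-0.2, -0.6, -0.4]
opening: 0.998
```

Request:
send_rows([
  {"delta_pos": [0,0,0],"turn": 0,"jaw": 0.3},
  {"delta_pos": [0,0,0],"turn": 0,"jaw": 0.5},
  {"delta_pos": [0,0,0],"turn": 0,"jaw": 0.7},
  {"delta_pos": [0,0,0],"turn": 0,"jaw": 1},
  {"delta_pos": [0,0,0],"turn": 0,"jaw": 1},
  {"delta_pos": [0,0,0],"turn": 0,"jaw": 1},
  {"delta_pos": [0,0,0],"turn": 0,"jaw": 1},
  {"delta_pos": [0,0,0],"turn": 0,"jaw": 1},
], force=18)

```text
clock: 11.2
tool_pos: [0.6085, 0.2632, 0.056]
eef_rot: [1.0, 0.001, 0.0, -0.0]
contact_force: [0.0, -1.4, 0.3]
opening: 0.443
```

Request:
send_rows([
  {"delta_pos": [0,0,-1],"turn": 0,"jaw": 1},
  {"delta_pos": [0,0,-3],"turn": 0,"jaw": 1},
  {"delta_pos": [0,0,-6],"turn": 0,"jaw": 1},
  {"delta_pos": [0,0,-9],"turn": 0,"jaw": 1},
  {"delta_pos": [0,0,-11],"turn": 0,"jaw": 1},
  {"delta_pos": [0,0,-12],"turn": 0,"jaw": 1},
  {"delta_pos": [0,0,-12],"turn": 0,"jaw": 1},
])

```text
clock: 11.78
tool_pos: [0.6099, 0.2637, 0.1789]
eef_rot: [1.0, 0.001, 0.002, -0.001]
contact_force: [0.2, -0.1, -1.0]
opening: 0.439
```

Request:
send_rows([
  {"delta_pos": [-0.5,2,0],"turn": 0,"jaw": 1},
  {"delta_pos": [-1.4,5,0],"turn": 0,"jaw": 1},
  {"delta_pos": [-2.3,8.5,0],"turn": 0,"jaw": 1},
  {"delta_pos": [-3.3,12,0],"turn": 0,"jaw": 1},
  {"delta_pos": [-4.3,15.5,0],"turn": 0,"jaw": 1},
  {"delta_pos": [-5.2,19,0],"turn": 0,"jaw": 1},
  {"delta_pos": [-6.2,22,0],"turn": 0,"jaw": 1},
  {"delta_pos": [-6.7,24,0],"turn": 0,"jaw": 1},
])

```text
clock: 12.45
tool_pos: [0.5388, 0.0187, 0.1745]
eef_rot: [1.0, -0.001, -0.002, 0.001]
contact_force: [-0.0, 0.8, -0.7]
opening: 0.447
```

Request:
send_rows([
  {"delta_pos": [-0.6,2,0],"turn": 0,"jaw": 1},
  {"delta_pos": [-1.4,5,0],"turn": 0,"jaw": 1},
  {"delta_pos": [-2.3,8.5,0],"turn": 0,"jaw": 1},
  {"delta_pos": [-3.0,11,0],"turn": 0,"jaw": 1},
  {"delta_pos": [-3.4,12.4,0],"turn": 0,"jaw": 1},
  {"delta_pos": [-3.5,12.7,0],"turn": 0,"jaw": 1},
  {"delta_pos": [-3.5,12.7,0],"turn": 0,"jaw": 1},
  {"delta_pos": [-3.5,12.7,0],"turn": 0,"jaw": 1},
])

```text
clock: 13.12
tool_pos: [0.507, -0.1025, 0.1752]
eef_rot: [1.0, 0.002, -0.0, -0.001]
contact_force: [0.1, 0.5, -0.2]
opening: 0.444
```

Request:
send_rows([
  {"delta_pos": [0,0,2],"turn": 0,"jaw": 1},
  {"delta_pos": [0,0,5],"turn": 0,"jaw": 1},
  {"delta_pos": [0,0,8],"turn": 0,"jaw": 1},
  {"delta_pos": [0,0,10],"turn": 0,"jaw": 1},
  {"delta_pos": [0,0,11],"turn": 0,"jaw": 1},
  {"delta_pos": [0,0,11],"turn": 0,"jaw": 1},
  {"delta_pos": [0,0,11],"turn": 0,"jaw": 1},
  {"delta_pos": [0,0,11],"turn": 0,"jaw": 1},
])

```text
clock: 13.78
tool_pos: [0.5081, -0.1036, 0.0669]
eef_rot: [1.0, 0.001, 0.001, -0.0]
contact_force: [0.4, -0.5, -0.8]
opening: 0.445
```

Run:
```python
from h import *
s=r.get_state(); print(s["tool_pos"],s["eef_rot"],s["contact_force"],s["opening"]*88)
a=vision.snapshot("scene")[180:380,60:300];b=vision.snapshot("top")[70:220,300:500]
cv2.imwrite("pics/g5.png",np.hstack([cv2.resize(a,(400,333)),cv2.resize(b,(400,333))]))
```

```text
[ 0.50813134 -0.10355915  0.06689469] [ 9.99998548e-01  1.36627853e-03  1.01819290e-03 -2.80397920e-05] [ 0.36441463 -0.51913195 -0.79979839] 39.177409617400194
```

View pics/g5.png

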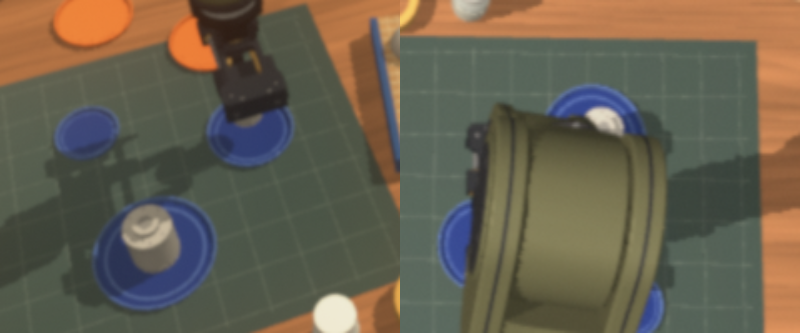

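Request:
send_rows([
  {"delta_pos": [-0.1,0,1.5],"turn": 0,"jaw": 1},
  {"delta_pos": [-0.1,0,2.6],"turn": 0,"jaw": 1},
  {"delta_pos": [-0.1,0,3.2],"turn": 0,"jaw": 1},
  {"delta_pos": [-0.1,0,3.5],"turn": 0,"jaw": 1},
  {"delta_pos": [-0.1,0,3.6],"turn": 0,"jaw": 1},
  {"delta_pos": [-0.1,0,3.7],"turn": 0,"jaw": 1},
  {"delta_pos": [-0.1,0,3.7],"turn": 0,"jaw": 1},
  {"delta_pos": [-0.1,0,3.7],"turn": 0,"jaw": 1},
])

```text
clock: 14.55
tool_pos: [0.5063, -0.1041, 0.0292]
eef_rot: [1.0, 0.001, 0.0, 0.0]
contact_force: [-0.2, 0.7, -1.4]
opening: 0.447
```

Request:
send_rows([
  {"delta_pos": [0,0,0.05],"turn": 0,"jaw": 1},
  {"delta_pos": [0,0,0.05],"turn": 0,"jaw": 1},
  {"delta_pos": [0,0,0.05],"turn": 0,"jaw": 0.5},
  {"delta_pos": [0,0,0.05],"turn": 0,"jaw": 0.4},
  {"delta_pos": [0,0,0.05],"turn": 0,"jaw": 0.3},
  {"delta_pos": [0,0,0.05],"turn": 0,"jaw": 0.2},
  {"delta_pos": [0,0,0.05],"turn": 0,"jaw": 0.2},
])

```text
clock: 15.13
tool_pos: [0.506, -0.104, 0.0283]
eef_rot: [1.0, 0.001, -0.0, -0.0]
contact_force: [0.0, 0.1, -0.2]
opening: 0.777
```

Request:
send_rows([
  {"delta_pos": [0,0,-2],"turn": 0,"jaw": 0.2},
  {"delta_pos": [0,0,-5],"turn": 0,"jaw": 0.2},
  {"delta_pos": [0,0,-9],"turn": 0,"jaw": 0.2},
  {"delta_pos": [0,0,-13],"turn": 0,"jaw": 0.2},
  {"delta_pos": [0,0,-15],"turn": 0,"jaw": 0.2},
  {"delta_pos": [0,0,-15],"turn": 0,"jaw": 0.2},
])

```text
clock: 15.63
tool_pos: [0.509, -0.1047, 0.1828]
eef_rot: [1.0, 0.001, 0.004, 0.001]
contact_force: [0.3, 0.2, -0.2]
opening: 0.798
```

Request:
send_rows([
  {"delta_pos": [0,-3,0],"turn": 0,"jaw": 0.2},
  {"delta_pos": [0,-7,0],"turn": 0,"jaw": 0.2},
  {"delta_pos": [0,-11,0],"turn": 0,"jaw": 0.2},
  {"delta_pos": [0,-15,0],"turn": 0,"jaw": 0.2},
  {"delta_pos": [0.1,-19,0],"turn": 0,"jaw": 0.2},
  {"delta_pos": [0.3,-23,0],"turn": 0,"jaw": 0.2},
  {"delta_pos": [0.5,-27,0],"turn": 0,"jaw": 0.2},
  {"delta_pos": [0.7,-31,0],"turn": 0,"jaw": 0.2},
])

```text
clock: 16.3
tool_pos: [0.5114, 0.2077, 0.1773]
eef_rot: [1.0, 0.001, -0.001, 0.0]
contact_force: [-0.1, 1.0, -0.4]
opening: 0.805
```

Request:
send_rows([
  {"delta_pos": [0,-4,0],"turn": 0,"jaw": 0.2},
  {"delta_pos": [0,-8,0],"turn": 0,"jaw": 0.2},
  {"delta_pos": [0,-11,0],"turn": 0,"jaw": 0.2},
  {"delta_pos": [0,-12.7,0],"turn": 0,"jaw": 0.2},
  {"delta_pos": [0,-12.7,0],"turn": 0,"jaw": 0.2},
  {"delta_pos": [0,-12.7,0],"turn": 0,"jaw": 0.2},
  {"delta_pos": [0,-12.7,0],"turn": 0,"jaw": 0.2},
])

```text
clock: 16.88
tool_pos: [0.5122, 0.3305, 0.1776]
eef_rot: [1.0, 0.0, -0.001, 0.001]
contact_force: [0.0, -0.2, -0.8]
opening: 0.802
```

Run:
```python
from h import *
s=r.get_state(); print(s["tool_pos"],s["eef_rot"],s["opening"]*88)
a=vision.snapshot("scene");b=vision.snapshot("top")
cv2.imwrite("pics/g6.png",np.hstack([cv2.resize(a,(400,300)),cv2.resize(b,(400,300))]))
for c in("scene","top"):
  for n in["drum_middle","lid_medium","drum_narrow"]:
    for t in nets.trace(c,n)[:4]:
        zb=.003 if n=="drum_middle" else 0 if n in L else .03
        print(c,n,round(t["score"],2),fit(c,n,t["region"],zb),t["location"])
```

```text
[0.51217269 0.33054559 0.17757088] [ 9.99998976e-01  1.78473285e-05 -5.66290655e-04  1.31385198e-03] 70.55641370265593
scene drum_middle 0.94 (array([ 0.50679465, -0.10569666]), np.float64(0.9113051470588235)) [0.6007, 0.3686]
scene lid_medium 0.9 (array([ 0.33954451, -0.11636183]), np.float64(0.957931493182574)) [0.481, 0.3321]
scene lid_medium 0.82 (array([ 0.50463272, -0.10310756]), np.float64(0.6724683544303798)) [0.6286, 0.3832]
scene lid_medium 0.82 (array([ 0.24060402, -0.25937463]), np.float64(0.9361965358784022)) [0.449, 0.205]
scene lid_medium 0.57 (array([ 0.60187363, -0.23790569]), np.float64(0.4562306900102986)) [0.7698, 0.2668]
scene drum_narrow 0.5 (array([0.46119094, 0.40921022]), np.float64(0.7018867924528301)) [0.3995, 0.7411]
scene drum_narrow 0.48 (array([0.51220891, 0.33372769]), np.float64(0.8597122302158273)) [0.4512, 0.7109]
scene drum_narrow 0.48 (array([0.57437454, 0.41843321]), np.float64(0.8959200666111574)) [0.4745, 0.8018]
top drum_middle 0.7 (array([ 0.50837468, -0.10530506]), np.float64(0.8690807799442897)) [0.4245, 0.6152]
top drum_middle 0.65 (array([0.52398463, 0.33663395]), np.float64(0.38500851788756396)) [0.4069, 0.2986]
top lid_medium 0.92 (array([ 0.50848484, -0.10281341]), np.float64(0.7985636114911081)) [0.429, 0.5913]
top lid_medium 0.82 (array([ 0.34345443, -0.11650271]), np.float64(0.9112769485903814)) [0.5771, 0.6157]
top lid_medium 0.68 (array([ 0.24349003, -0.25881717]), np.float64(0.9430764310841062)) [0.674, 0.7209]
```

View pics/g6.png

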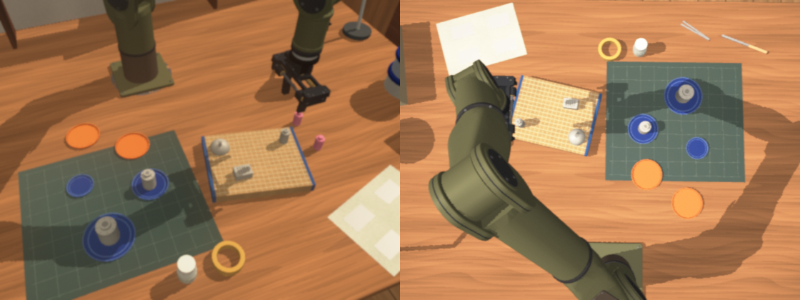

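Request:
send_rows([
  {"delta_pos": [0.1,-0.1,3],"turn": 0,"jaw": 0.2},
  {"delta_pos": [0.1,-0.1,6],"turn": 0,"jaw": 0.2},
  {"delta_pos": [0.1,-0.1,9],"turn": 0,"jaw": 0.2},
  {"delta_pos": [0.1,-0.1,11],"turn": 0,"jaw": 0.2},
  {"delta_pos": [0.1,-0.1,12],"turn": 0,"jaw": 0.2},
  {"delta_pos": [0.1,-0.1,12.4],"turn": 0,"jaw": 0.2},
  {"delta_pos": [0.1,-0.1,12.4],"turn": 0,"jaw": 0.2},
  {"delta_pos": [0.1,-0.1,12.4],"turn": 0,"jaw": 0.2},
])

```text
clock: 17.95
tool_pos: [0.5141, 0.3344, 0.0555]
eef_rot: [1.0, 0.001, 0.001, -0.001]
contact_force: [-0.1, -0.1, -0.3]
opening: 0.799
```

Request:
send_rows([
  {"delta_pos": [0,0,0],"turn": 0,"jaw": 0.4},
  {"delta_pos": [0,0,0],"turn": 0,"jaw": 0.6},
  {"delta_pos": [0,0,0],"turn": 0,"jaw": 0.8},
  {"delta_pos": [0,0,0],"turn": 0,"jaw": 1},
  {"delta_pos": [0,0,0],"turn": 0,"jaw": 1},
  {"delta_pos": [0,0,0],"turn": 0,"jaw": 1},
  {"delta_pos": [0,0,0],"turn": 0,"jaw": 1},
  {"delta_pos": [0,0,0],"turn": 0,"jaw": 1},
], force=15)

```text
clock: 18.62
tool_pos: [0.5133, 0.334, 0.0545]
eef_rot: [1.0, 0.001, 0.0, -0.0]
contact_force: [0.8, -0.4, 0.4]
opening: 0.296
```

Request:
send_rows([
  {"delta_pos": [0,0,-1],"turn": 0,"jaw": 1},
  {"delta_pos": [0,0,-3],"turn": 0,"jaw": 1},
  {"delta_pos": [0,0,-6],"turn": 0,"jaw": 1},
  {"delta_pos": [0,0,-9],"turn": 0,"jaw": 1},
  {"delta_pos": [0,0,-11],"turn": 0,"jaw": 1},
  {"delta_pos": [0,0,-12],"turn": 0,"jaw": 1},
  {"delta_pos": [0,0,-12],"turn": 0,"jaw": 1},
])

```text
clock: 19.2
tool_pos: [0.5146, 0.3347, 0.1772]
eef_rot: [1.0, 0.001, 0.002, -0.001]
contact_force: [-0.0, 0.8, 0.2]
opening: 0.295
```

Run:
```python
from h import *
s=r.get_state(); print(s["tool_pos"],s["contact_force"],s["opening"]*88)
a=vision.snapshot("scene")[60:260,280:500]
cv2.imwrite("pics/g7.png",cv2.resize(a,(660,600)))
```

```text
[0.51459104 0.33474191 0.1771726 ] [-0.00614864  0.79373123  0.21021294] 25.920309379216082
```

View pics/g7.png

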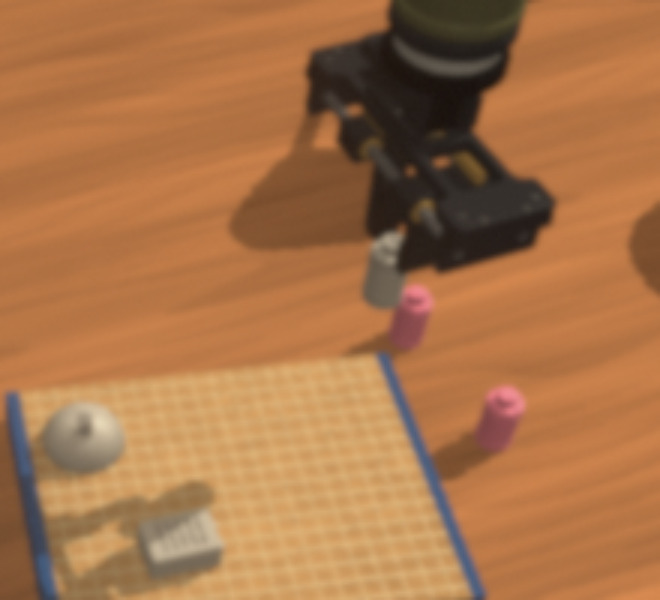

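Run:
```python
from h import *
print(proj("scene",[[.5146,.3347,.1527],[.5146,.3347,.1967],[.5146,.3207,.1527],[.5146,.3207,.1967]]))
im=vision.snapshot("scene")
for t in nets.trace("scene","drum_narrow")[:4]:
    m=t["region"];v,u=np.nonzero(m);print(t["score"],t["location"],u.min(),u.max(),v.min(),v.max(),fit("scene","drum_narrow",m,.1527),fit("scene","drum_narrow",m,.1427),fit("scene","drum_narrow",m,.1627))
im=vision.snapshot("top");cv2.imwrite("pics/g8.png",cv2.resize(im[100:240,80:280],(800,560)))
for t in nets.trace("top","drum_narrow")[:4]:
    m=t["region"];print(t["score"],t["location"],fit("top","drum_narrow",m,.1527))
```

```text
[[407.56217117 158.2394627 ]
 [411.54719423 142.71504163]
 [401.61876588 159.92006397]
 [405.42635329 144.40187203]]
0.8 [0.3945, 0.7454] 410 424 155 174 (array([0.54968066, 0.33075254]), np.float64(0.6184118060435699)) (array([0.54812777, 0.33508792]), np.float64(0.6303724928366762)) (array([0.56373745, 0.31828435]), np.float64(0.6008202323991798))
0.78 [0.4786, 0.7966] 438 454 189 209 (array([0.6548157 , 0.33180605]), np.float64(0.6604127579737336)) (array([0.64575735, 0.34145766]), np.float64(0.6799742433998712)) (array([0.65826022, 0.3263309 ]), np.float64(0.6440781440781441))
0.53 [0.3638, 0.7238] 400 414 138 163 (array([0.51429626, 0.33122484]), np.float64(0.7780203784570596)) (array([0.50566142, 0.33827963]), np.float64(0.7892011834319527)) (array([0.52231363, 0.32415589]), np.float64(0.7606232294617564))
```

View pics/g8.png

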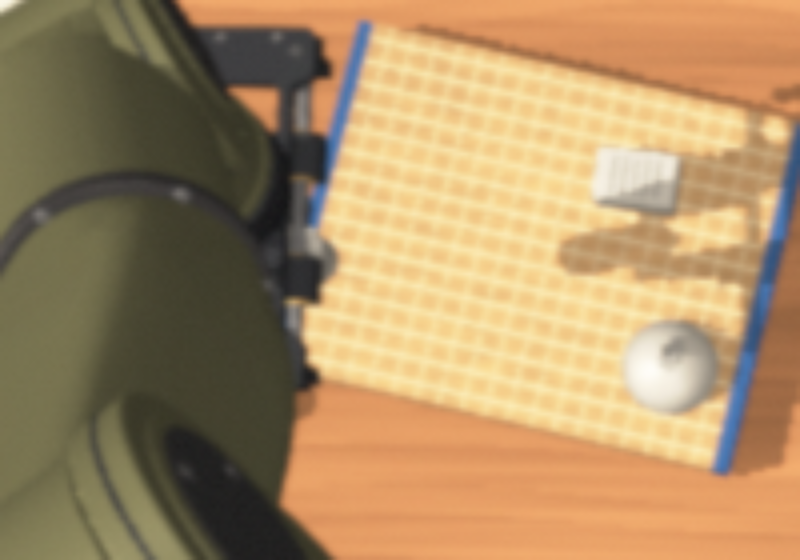

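Request:
send_rows([
  {"delta_pos": [-0.2,2,0],"turn": 0,"jaw": 1},
  {"delta_pos": [-0.6,5,0],"turn": 0,"jaw": 1},
  {"delta_pos": [-1.0,8.5,0],"turn": 0,"jaw": 1},
  {"delta_pos": [-1.4,12,0],"turn": 0,"jaw": 1},
  {"delta_pos": [-1.8,15.5,0],"turn": 0,"jaw": 1},
  {"delta_pos": [-2.2,19,0],"turn": 0,"jaw": 1},
  {"delta_pos": [-2.6,22.5,0],"turn": 0,"jaw": 1},
  {"delta_pos": [-3.0,26,0],"turn": 0,"jaw": 1},
])

```text
clock: 20.12
tool_pos: [0.4826, 0.0722, 0.1735]
eef_rot: [1.0, 0.001, -0.001, 0.0]
contact_force: [0.1, -0.0, -0.2]
opening: 0.292
```

Request:
send_rows([
  {"delta_pos": [-0.4,3.5,0],"turn": 0,"jaw": 1},
  {"delta_pos": [-0.8,7,0],"turn": 0,"jaw": 1},
  {"delta_pos": [-1.2,10.5,0],"turn": 0,"jaw": 1},
  {"delta_pos": [-1.6,14,0],"turn": 0,"jaw": 1},
  {"delta_pos": [-2.0,17.5,0],"turn": 0,"jaw": 1},
  {"delta_pos": [-2.4,21,0],"turn": 0,"jaw": 1},
  {"delta_pos": [-2.8,24,0],"turn": 0,"jaw": 1},
  {"delta_pos": [-3.2,27,0],"turn": 0,"jaw": 1},
])

```text
clock: 20.78
tool_pos: [0.4511, -0.1979, 0.1734]
eef_rot: [1.0, 0.001, -0.001, -0.0]
contact_force: [0.4, 0.7, -0.6]
opening: 0.296
```

Request:
send_rows([
  {"delta_pos": [-0.3,3,0],"turn": 0,"jaw": 1},
  {"delta_pos": [-0.6,6,0],"turn": 0,"jaw": 1},
  {"delta_pos": [-0.9,8.5,0],"turn": 0,"jaw": 1},
  {"delta_pos": [-1.1,9.7,0],"turn": 0,"jaw": 1},
  {"delta_pos": [-1.1,10,0],"turn": 0,"jaw": 1},
  {"delta_pos": [-1.1,10,0],"turn": 0,"jaw": 1},
  {"delta_pos": [-1.1,10,0],"turn": 0,"jaw": 1},
  {"delta_pos": [-1.1,10,0],"turn": 0,"jaw": 1},
])

```text
clock: 21.45
tool_pos: [0.442, -0.2938, 0.1742]
eef_rot: [1.0, 0.003, -0.0, -0.001]
contact_force: [-0.4, 0.8, -0.0]
opening: 0.291
```

Request:
send_rows([
  {"delta_pos": [0,0,2],"turn": 0,"jaw": 1},
  {"delta_pos": [0,0,5],"turn": 0,"jaw": 1},
  {"delta_pos": [0,0,8],"turn": 0,"jaw": 1},
  {"delta_pos": [0,0,10],"turn": 0,"jaw": 1},
  {"delta_pos": [0,0,11],"turn": 0,"jaw": 1},
  {"delta_pos": [0,0,11],"turn": 0,"jaw": 1},
  {"delta_pos": [0,0,11],"turn": 0,"jaw": 1},
  {"delta_pos": [0,0,11],"turn": 0,"jaw": 1},
])

```text
clock: 22.12
tool_pos: [0.4425, -0.2962, 0.0656]
eef_rot: [1.0, 0.001, 0.001, 0.0]
contact_force: [-0.2, 0.6, 0.5]
opening: 0.289
```

Run:
```python
from h import *
s=r.get_state(); print(s["tool_pos"],s["eef_rot"],s["contact_force"],s["opening"]*88)
a=vision.snapshot("scene")[180:380,60:300];b=vision.snapshot("top")[100:250,320:520]
cv2.imwrite("pics/g9.png",np.hstack([cv2.resize(a,(400,333)),cv2.resize(b,(400,333))]))
```

```text
[ 0.44245294 -0.29622188  0.0655731 ] [9.99998638e-01 1.27741441e-03 9.54901027e-04 4.25238573e-04] [-0.21789986  0.64235458  0.50405227] 25.40367229374864
```

View pics/g9.png

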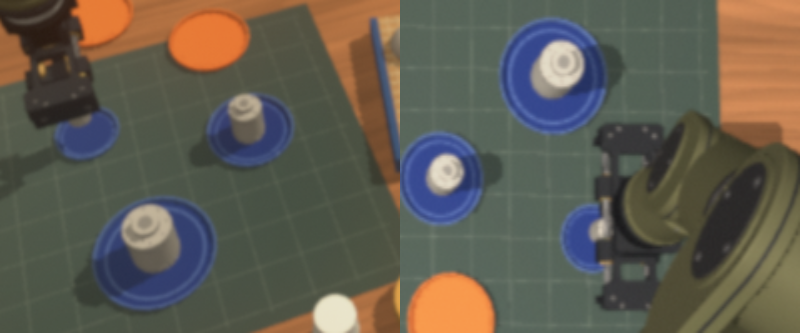

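Request:
send_rows([
  {"delta_pos": [-0.1,0,1.5],"turn": 0,"jaw": 1},
  {"delta_pos": [-0.1,0,2.6],"turn": 0,"jaw": 1},
  {"delta_pos": [-0.1,0,3.2],"turn": 0,"jaw": 1},
  {"delta_pos": [-0.1,0,3.5],"turn": 0,"jaw": 1},
  {"delta_pos": [-0.1,0,3.6],"turn": 0,"jaw": 1},
  {"delta_pos": [-0.1,0,3.65],"turn": 0,"jaw": 1},
  {"delta_pos": [-0.1,0,3.7],"turn": 0,"jaw": 1},
  {"delta_pos": [-0.1,0,3.7],"turn": 0,"jaw": 1},
])

```text
clock: 22.88
tool_pos: [0.4406, -0.2963, 0.0276]
eef_rot: [1.0, 0.001, 0.0, 0.0]
contact_force: [0.3, 1.0, -0.2]
opening: 0.294
```

Run:
```python
from h import *
s=r.get_state(); print(s["tool_pos"],s["eef_rot"],s["contact_force"],s["opening"]*88)
a=vision.snapshot("scene")[200:320,60:180]
cv2.imwrite("pics/g10.png",cv2.resize(a,(600,600),interpolation=2))
```

```text
[ 0.44062804 -0.29632104  0.02764267] [9.99999525e-01 9.45125325e-04 2.15997707e-04 9.81833048e-05] [ 0.26104206  0.95151498 -0.21061445] 25.86803068611993
```

View pics/g10.png

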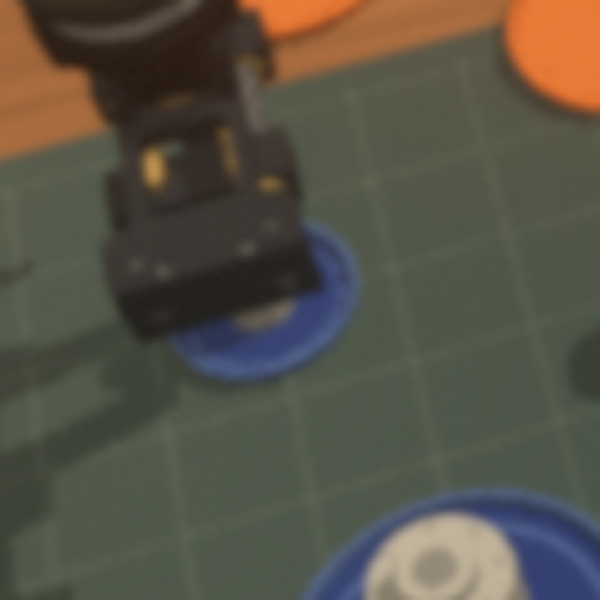

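Drum foot at about (265,310) in the crop, over the lid's middle; release it.

Request:
send_rows([
  {"delta_pos": [0,0,0.05],"turn": 0,"jaw": 1},
  {"delta_pos": [0,0,0.05],"turn": 0,"jaw": 1},
  {"delta_pos": [0,0,0.05],"turn": 0,"jaw": 0.65},
  {"delta_pos": [0,0,0.05],"turn": 0,"jaw": 0.55},
  {"delta_pos": [0,0,0.05],"turn": 0,"jaw": 0.45},
  {"delta_pos": [0,0,0.05],"turn": 0,"jaw": 0.3},
  {"delta_pos": [0,0,0.05],"turn": 0,"jaw": 0.3},
])

```text
clock: 23.52
tool_pos: [0.4404, -0.2962, 0.0268]
eef_rot: [1.0, 0.001, -0.0, -0.0]
contact_force: [0.2, -0.3, 0.2]
opening: 0.625
```

Request:
send_rows([
  {"delta_pos": [0,0,-2],"turn": 0,"jaw": 0.3},
  {"delta_pos": [0,0,-5],"turn": 0,"jaw": 0.3},
  {"delta_pos": [0,0,-9],"turn": 0,"jaw": 0.3},
  {"delta_pos": [0,0,-13],"turn": 0,"jaw": 0.3},
  {"delta_pos": [0,0,-16],"turn": 0,"jaw": 0.3},
  {"delta_pos": [0,0,-16],"turn": 0,"jaw": 0.3},
])

```text
clock: 24.02
tool_pos: [0.4435, -0.2982, 0.1925]
eef_rot: [1.0, 0.001, 0.005, 0.003]
contact_force: [-0.0, 0.1, 0.0]
opening: 0.701
```

Request:
send_rows([
  {"delta_pos": [0,-4,0],"turn": 0,"jaw": 0.3},
  {"delta_pos": [0,-8,0],"turn": 0,"jaw": 0.3},
  {"delta_pos": [0,-12,0],"turn": 0,"jaw": 0.3},
  {"delta_pos": [0,-16,0],"turn": 0,"jaw": 0.3},
  {"delta_pos": [0,-20,0],"turn": 0,"jaw": 0.3},
  {"delta_pos": [0,-24,0],"turn": 0,"jaw": 0.3},
  {"delta_pos": [0,-28,0],"turn": 0,"jaw": 0.3},
  {"delta_pos": [0,-32,0],"turn": 0,"jaw": 0.3},
])

```text
clock: 24.68
tool_pos: [0.439, 0.0255, 0.1864]
eef_rot: [1.0, 0.001, -0.0, 0.0]
contact_force: [0.8, -0.2, 0.3]
opening: 0.702
```

Request:
send_rows([
  {"delta_pos": [0,-4,0],"turn": 0,"jaw": 0.3},
  {"delta_pos": [0,-8,0],"turn": 0,"jaw": 0.3},
  {"delta_pos": [0,-12,0],"turn": 0,"jaw": 0.3},
  {"delta_pos": [0,-16,0],"turn": 0,"jaw": 0.3},
  {"delta_pos": [0,-20,0],"turn": 0,"jaw": 0.3},
  {"delta_pos": [0,-24,0],"turn": 0,"jaw": 0.3},
  {"delta_pos": [0,-26,0],"turn": 0,"jaw": 0.3},
  {"delta_pos": [0,-26,0],"turn": 0,"jaw": 0.3},
])

```text
clock: 25.35
tool_pos: [0.438, 0.2906, 0.1861]
eef_rot: [1.0, 0.005, -0.0, -0.002]
contact_force: [0.2, 0.1, -0.2]
opening: 0.7
```

Run:
```python
from h import *
s=r.get_state(); print(s["tool_pos"],s["clock"])
a=vision.snapshot("scene");b=vision.snapshot("top")
cv2.imwrite("pics/f1.png",np.hstack([cv2.resize(a[170:410,20:320],(400,320)),cv2.resize(b[80:240,300:500],(400,320))]))
cv2.imwrite("pics/f2.png",np.hstack([cv2.resize(a,(400,300)),cv2.resize(b,(400,300))]))
for c in("scene","top"):
  for n in list(D)+list(L):
    for t in nets.trace(c,n)[:3]:
        f=fit(c,n,t["region"],.003 if n in D else 0)
        if f[1]>.6: print(c,n,round(t["score"],2),f[0].round(4),round(f[1],2))
lids()
for n in("dome","hatch_box"): print(n,[(t["location"][1]*560,t["location"][0]*420) for t in nets.boxes_of("top",n)[:1]])
```

```text
[0.43796384 0.29060187 0.18605861] 25.35
scene drum_wide 0.62 [ 0.6294 -0.249 ] 0.94
scene drum_middle 0.71 [ 0.5097 -0.1052] 0.81
scene drum_narrow 0.67 [0.5564 0.4375] 0.89
scene drum_narrow 0.54 [0.4414 0.4272] 0.81
scene drum_narrow 0.52 [ 0.4406 -0.2989] 0.9
scene lid_large 0.75 [ 0.6286 -0.249 ] 0.68
scene lid_medium 0.95 [ 0.5046 -0.1031] 0.68
scene lid_medium 0.71 [ 0.3401 -0.1166] 0.92
scene lid_medium 0.6 [ 0.2412 -0.2586] 0.95
scene lid_small 0.82 [ 0.4382 -0.2984] 0.68
top drum_wide 0.77 [ 0.6293 -0.2469] 0.87
top drum_middle 0.71 [ 0.5081 -0.1046] 0.95
top drum_narrow 0.63 [ 0.4426 -0.2993] 0.77
top lid_large 0.97 [ 0.6333 -0.2497] 0.74
top lid_medium 0.97 [ 0.5086 -0.1022] 0.78
top lid_medium 0.95 [ 0.2433 -0.2589] 0.93
top lid_medium 0.9 [ 0.3423 -0.1164] 0.94
top lid_small 0.61 [ 0.4401 -0.2971] 0.81
top lid_large 2091 [ 0.6328 -0.2486] 0.911
top lid_medium 1309 [ 0.51   -0.1053] 0.9
top lid_small 684 [ 0.4416 -0.2972] 0.852
scene lid_large 3393 [ 0.6253 -0.2508] 0.832
scene lid_medium 813 [ 0.5025 -0.098 ] 0.43
scene lid_small 355 [ 0.4432 -0.2853] 0.338
dome [(249.20000000000002, 190.092)]
hatch_box [(238.39200000000002, 140.994)]
```

View pics/f1.png

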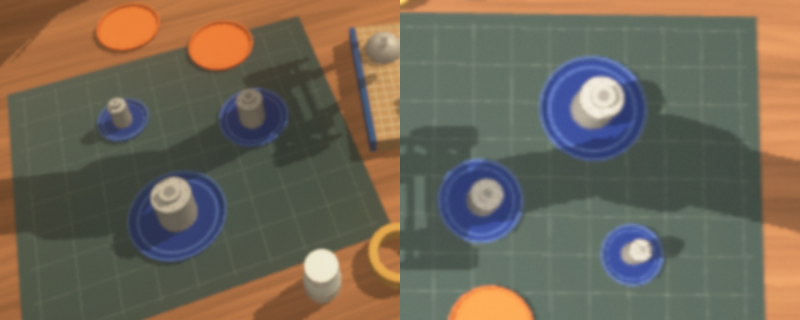

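View pics/f2.png

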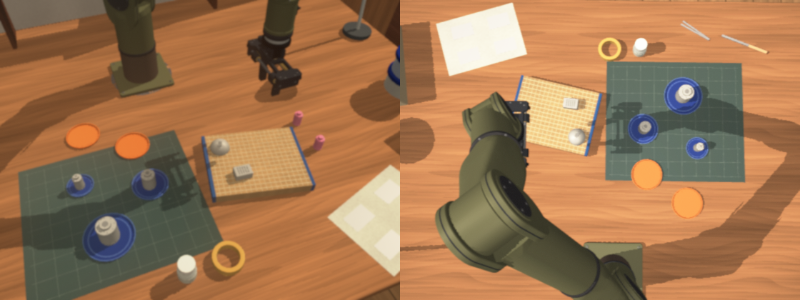

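All three stand within about 3 mm of their lids' centres, and the dome and box look untouched. I'll hand in.

```bash
python3 -c "
from plant import order,r
print(order.finish_job(), r.get_state()['clock'])"
```

```text
the job is handed in; nothing more can be done
the job is handed in; nothing more can be done
```

I picked up the three grey drums in the order asked: wide, then middle, then narrow. Each now stands upright in its own blue lid, and the job was handed in at about 26 s with the gripper clear of everything.

- **Centring:** In the top view the last fits put every drum within about 4 mm of its lid's centre. The side view agrees where its fits were sound. The blue-colour lid fits from the side camera were poor (overlap 0.34–0.43) for the two smaller lids, because the drum and shadows hide parts of them. I did not use those two.
- **Left alone:** The dome and box appear where they started. Their detected pixels moved only by detector scatter (up to about 6 px for the box), and the pictures show them standing as before. The pink drums and orange lids were not touched.
- **Oddity:** When holding the narrow drum, the gripper read about 26 mm open instead of 28 mm. The pictures still showed it held straight, and it stands upright in the middle of its lid.

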